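# Release the ratchet and lower the mirror plate

### The job

The mirror stands tilted up on its ratchet lift. Pick up the steel rod with the square black grip, put it under the ratchet pawl and flick the pawl up and over so that it lies thrown back clear of the toothed wheel; then gently lower the mirror plate by its grab bar until it lies fully down on its rests, and leave the rod lying on the bench. Do not touch the pawl with the gripper, let nothing touch the mirror, and leave the screwdriver, the post and the lens case where they are.

Things in the scene. Friction and masses are not known exactly. Their poses are not given: they have to be found in the camera images.
- lift: Tilting mirror lift, fixed to the bench: black base plate 280 x 210 x 12 mm (x -140..140, y -125..85). Origin on the bench under the lift; x points from the grab bar towards the plate's hinge, y across, z up. Two 14 mm pillars at x 100, y +-70 carry the hinge shaft. A 20 x 12 mm upright bracket (x 5..25, y -93..-81, up to z 143) carries the pawl's pin at x 15, y -105, z 136.
- wheel (a point): Centre of the steel ratchet wheel: 110 mm diameter, 18 saw teeth, 12 mm thick, turning with the plate. Its axis is the plate's hinge shaft, along the lift's y. It lies at x 100, y -105, z 75 of the lift, outside the -y pillar. Below the pawl, between bracket and wheel, is a gap open to the -y side: at z 116 it reaches from x 25 to x 63.
- plate (a joint): Tilt of the mirror plate about the shaft (rad): 0 = level on its two rests; larger = grab bar raised. Starts at 0.42 to 0.70. With the pawl in the teeth it goes down by at most one tooth (0.35 rad) and locks. The hinge is stiff: it stays where left and, once free, needs about 2 to 5 N down at the bar. Plate 110 mm wide (y +-55), 10 mm thick, reaching 180 mm from the shaft.
- bar_mid (a point): Middle of the grab bar of the mirror plate: a round steel bar of 12 mm diameter and 100 mm long, parallel to the lift's y, 250 mm from the hinge shaft, carried on two 10 mm arms at 45 mm either side of its middle, with 64 mm of free space between bar and plate. With the plate level it lies at z 75 and x -150, y 0 of the lift.
- pawl (a joint): Angle of the ratchet pawl about its pin (rad): near 0 (-0.05 to 0.15) = level, lying by its weight in the teeth with its nose towards the lift's +x; it grows as the nose is lifted up and over towards -x; past 1.57 it falls over by itself to its stop at 2.6, thrown back. It swings freely; only its weight (about 0.08 kg) holds it.
- pawl_pin (a point): Axis of the pawl's pin, in the middle of the pawl's width; the axis runs along the lift's y, 136 mm above the bench.
- pawl_arm: The steel pawl: a bar 10 mm thick and 14 mm wide (along the lift's y), reaching 80 mm from the pin to its nose, which hooks 17 mm below the centre line over the last 10 mm and drops into the wheel's teeth. Origin on the pin; its x points to the nose.
- mirror: Round mirror in a black cell, 104 mm diameter and 22 mm high, fixed on the plate with its centre 100 mm from the hinge shaft. Not to be touched. Origin at the centre of its underside.
- rod: Release rod, loose, lying on the bench: square black grip 90 x 20 x 20 mm and, from its one end, a round steel rod of 10 mm diameter and 130 mm long on the same centre line. Origin at the centre of the square grip (10 mm above the bench as it lies); x points along the rod to its tip. 0.16 kg, balancing 24 mm from the origin towards the tip.
- rod_tip (a point): Free end of the release rod, 175 mm along x from the centre of its grip.
- screwdriver: Screwdriver with a yellow handle lying on the bench; leave it.
- post_mount: Steel post on a 60 x 60 mm black foot, 107 mm high; leave it.
- lens_case: Flat black case 70 x 70 x 30 mm; leave it.
There are look-alikes about, which are no part of the job. Of the things like the rod, leave any that is blue, green or pink; of the rest the larger one is meant.

How it is judged:
On the way, in this order (a step that is already met when the one before it is completed fails the run):
1. the pawl is flicked over and lies thrown back (pawl joint above 1.9 rad) (value of joint pawl above 1.9 rad), for 0.3 s.
2. the mirror plate is lowered fully onto its rests (plate joint below 0.03 rad) (value of joint plate below 0.03 rad), for 0.2 s.
At the end, for the whole second after the job is handed in: The pawl lies thrown back (joint above 1.9 rad), the mirror plate lies on its rests (joint below 0.03 rad) and the rod lies at rest and flat (within 0.15 rad of level) on the bench itself, its grip's centre less than 18 mm above the bench (value of joint pawl above 1.9 rad and value of joint plate below 0.03 rad and height (world z) of rod below 0.018 m and angle between rod's own x axis and vertical between 1.42 and 1.72 rad and linear speed of rod below 0.02 m/s); the robot touches nothing.
It fails at once if the gripper or arm touches the pawl (more than 0.5 N) (contact force between any of the fingers, the arm and pawl_arm above 0.5 N).
It fails at once if anything touches the mirror (more than 1 N) (contact force between anything else and mirror above 1 N).
It fails at once if the mirror plate is slammed or dropped (falls faster than 1 rad/s) (velocity of joint plate below -1 rad/s).
It fails at once if a bystander is moved by more than 30 mm (distance of any of screwdriver, post_mount, lens_case from where it was at the start of the episode above 0.03 m).
It also fails if it takes over 72 s, if anything falls off the work surface, if the arm or the gripper's body presses on something with over 40 N, if the wrist force passes 120 N, or if a joint passes its speed limit or range.

### The arm

A 6-joint arm with a two-finger parallel gripper is mounted at the origin on the work surface. World frame = base frame: x ahead of the robot, y to its left, z up, the work surface at z = 0. Lengths are in m, angles in rad, forces in N, time in s.
With the tool pointing down it reaches from about 0.375 to 0.975 m from the base axis. Payload 3.8 kg.
Tool frame: the origin (TCP) lies at the very end of the fingers, on their centre line; the grasp point (between the pads) lies 19 mm behind it; z points along the fingers, x is the direction in which the jaws open and shut, and the axes are right-handed (so a half turn about z gives the same grasp; the last joint's range is limited). The gripper opens to 85 mm and grips with 20 to 120 N. Pads are 22 mm wide; open, the fingers measure 114 mm over their backs; the gripper's body (76 mm by 85 mm) begins 54 mm behind the grasp point. The pads swing forward as they close: fully open they stand 13 mm farther back than shut.
Start: joints at [1.298, 0.264, 1.604, -0, 1.274, -0.037], TCP at [0.158, 0.656, 0.231] pointing down, gripper open.
Joint ranges: [-2.63, 2.63], [-0.94, 2.18], [0.31, 2.57], [-1.31, 4.45], [0, 2.66], [-2.55, 2.55]. Speed limits (rad/s): [2.57, 2.57, 3.14, 3.14, 3.14, 3.14].

### API

Orientations are given as a rotation vector (axis times angle).
In Python, from workcell import readout, imaging, order gives the robot as it stands.
- The arm moves only by the tool servo_tool, never from a script. Its argument "series" is a list of rows, each a list of 3 entries, a list of its own where there are three numbers: the shift along the tool's x, y, z normalised to -1 to 1, where 1 is 50 mm, then the turn, a rotation vector about the tool's x, y, z normalised to -1 to 1, where 1 is 0.1 rad, then the opening, from 0 (shut) to 1 (fully open). A call has 1 to 8 rows; each row shifts and turns the commanded pose from where the row before left it, along the tool's axes as they then stand; what a row does not reach is not made up. A row lasts 1/10 s, in which the tool goes at most 50 mm and 8.59 degrees, less where a joint would pass 70% of its speed; a pose out of reach is approached as far as the arm can. A call with a number of a shift or a turn outside -1 to 1 is refused whole. A call with a gripper value outside its range is refused whole. The fingers move at their own pace and stop on an object; "grip_force" is the grip in N (left out, the last holds). Time passes only in rows, so rows that do not move let the fingers close. It gives the time, the measured TCP pose, the force and the opening at its end, in the units of the state.
- readout.read_state(): the state, without advancing time (a new reading comes with each control period).
- imaging.read_camera(name): name is "side" or "top" or "wrist"; returns a dict with "image" (420x560x3 uint8, red, green, blue), "z_map" (420x560 float32, m along the optical axis (not along the pixel's ray), 0 where there is no reading), "vertical_fov" (degrees; the focal length in pixels is half the picture's height over the tangent of half this angle, whatever the lens; pixels are square), "cx", "cy" (the principal point, pixels), "k1" (the pictures are not rectified: a ray, as slopes to the right and down, at radius r is drawn at 1 + k1 r^2 times it, then the intrinsics apply), "R" (3x3) and "t" (3): a world point X has camera coordinates R X + t; the wrist camera has in their place "hand_eye" (4x4, takes a point from camera to tool coordinates, whose origin is the TCP and whose axes are the tool frame's). Camera axes: x right, y down, z forward; pixel columns grow to the right and rows downward; lengths in m; the calibration is good to about 2 mm. A picture is of the moment at which its call begins: read the wrist's pose just before it.
- order.finish_job(): hands the job in, once; it reports no verdict.
The state is a dict: "time": time; "q": joint angles; "joint_vel": joint speeds; "joint_torque": joint torques, N m; "tool_pos": TCP position; "tcp_rot": TCP orientation; "wrist_force": force on the tool from outside, world axes, zero at the start; "torque": the same for the moment, N m; "width": opening from 0.0 (shut) to 1.0 (fully open).
Only numpy, scipy, OpenCV 4.12 (cv2) and the standard library are available. Lean on these libraries where they do the work, as an engineer would, in place of code of your own. Each camera call takes 0.05 s, during which the arm holds its last target. There are 200 camera calls.

## Working session

There is one attempt and no reset: what is moved stays moved. The work goes in short steps, Python scripts to look and compute and a tool call to move; the robot and the scene stay as the last step left them, time stands still between calls to the robot, and variables do not carry over. Pictures are saved under pics/ and viewed, about 8 in all and at most 12, crops included, and the job is handed in when it is done.

Besides the shell and the picture viewer there is one more tool, called after "Emit:" in YAML: its name, and indented under it one key for each argument. servo_tool: Moves the arm, as the interface text tells. Its arguments: {"type":"object","properties":{"series":{"type":"array","items":{"type":"array"}},"grip_force":{"type":"number"}},"required":["series"]}

```bash
mkdir -p pics; ls; cat > h.py <<'E'
import numpy as np, cv2
from workcell import readout, imaging, order
def cam(n):
    s=readout.read_state(); c=imaging.read_camera(n); c['s']=s
    h=c['image'].shape[0]; c['f']=h/2/np.tan(np.radians(c['vertical_fov'])/2)
    return c
def pts(c):
    """world points for all pixels (HxWx3)"""
    H,W=c['z_map'].shape; f=c['f']
    K=np.array([[f,0,c['cx']],[0,f,c['cy']],[0,0,1.]])
    u,v=np.meshgrid(np.arange(W),np.arange(H))
    p=np.stack([u,v],-1).reshape(-1,1,2).astype(float)
    n=cv2.undistortPoints(p,K,np.array([c['k1'],0,0,0,0.])).reshape(H,W,2)
    z=c['z_map'][...,None]
    P=np.concatenate([n*z,z],-1)
    if 'hand_eye' in c:
        T=c['hand_eye']; P=P@T[:3,:3].T+T[:3,3]
        R=cv2.Rodrigues(np.array(c['s']['tcp_rot'],float))[0]
        return P@R.T+np.array(c['s']['tool_pos'])
    return (P-c['t'])@c['R']
def save(c,name,crop=None,sc=1):
    im=c['image'][...,::-1]
    if crop: im=im[crop[1]:crop[3],crop[0]:crop[2]]
    cv2.imwrite('pics/'+name,cv2.resize(im,None,fx=sc,fy=sc,interpolation=cv2.INTER_CUBIC))
def proj(c,X):
    P=np.asarray(X)@c['R'].T+c['t']; n=P[...,:2]/P[...,2:]
    r2=(n**2).sum(-1,keepdims=True); n=n*(1+c['k1']*r2)
    return n*c['f']+[c['cx'],c['cy']]
E
python3 - <<'E'
from h import *
np.set_printoptions(precision=3,suppress=True)
for n in('top','side'):
    c=cam(n); save(c,n+'1.png',sc=1.4)
    np.savez(n+'.npz',P=pts(c),im=c['image'])
    print(n,c['R'],c['t'],c['f'],c['k1'])
c=cam('wrist'); print(c['hand_eye']); print(readout.read_state())
E
```

```text
pics
top [[ 0.015 -1.     0.025]
 [-0.996 -0.017 -0.084]
 [ 0.084 -0.024 -0.996]] [-0.129  0.532  1.17 ] 398.4186343170819 0.012752538558193745
side [[ 0.998 -0.064  0.011]
 [-0.031 -0.613 -0.789]
 [ 0.058  0.787 -0.614]] [-0.557  0.045  1.606] 444.10407854678976 -0.06597212911744058
[[ 1.    -0.001 -0.     0.   ]
 [ 0.001  0.95   0.312 -0.08 ]
 [ 0.    -0.312  0.95  -0.144]
 [ 0.     0.     0.     1.   ]]
{'time': 0.15, 'q': array([ 1.298,  0.265,  1.605,  0.   ,  1.274, -0.037]), 'joint_vel': array([-0.002, -0.003, -0.004,  0.001,  0.001, -0.001]), 'joint_torque': array([ -0.   , -51.59 , -36.796,  -0.   ,   0.008,  -0.   ]), 'tool_pos': array([0.158, 0.656, 0.23 ]), 'tcp_rot': array([ 2.467,  1.944, -0.002]), 'wrist_force': array([0.04 , 0.304, 0.611]), 'torque': array([-0.055, -0.005,  0.025]), 'width': 1.0000406133458528}
```

View pics/top1.png

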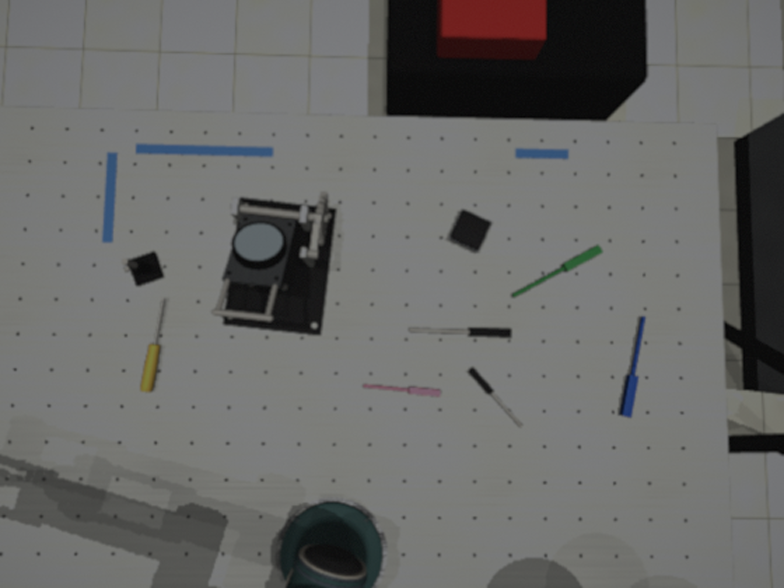

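View pics/side1.png

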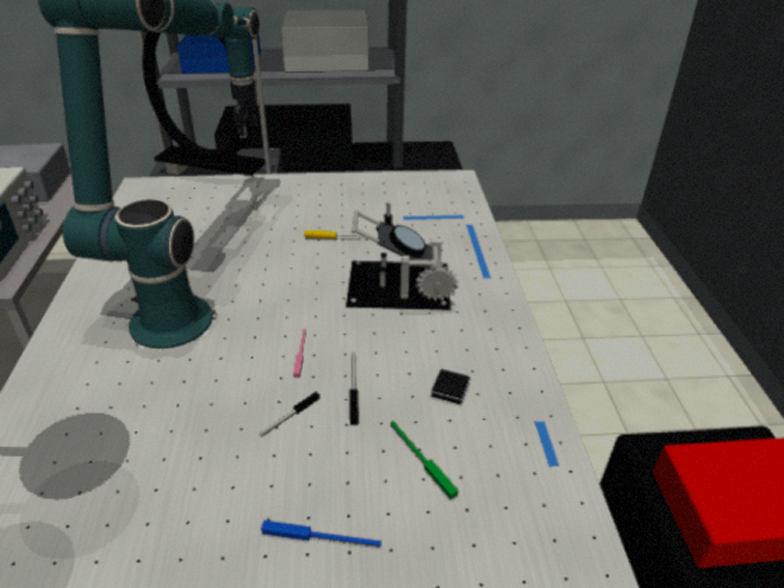

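Top view (pixels in the shown 784-wide picture): the lift is at (275,265), with the wheel and pawl at (315,225) and the bar at (245,315). There are two black-gripped rods: A, grip (490,333) and tip (410,330), and B, grip (480,380) and tip (520,425). Green, blue and pink rods are to be left. I'll measure A and B, since the larger one is meant.

```bash
python3 - <<'E'
from h import *
np.set_printoptions(precision=4,suppress=True)
for n,boxes in (('top',dict(A=(285,225,372,246),B=(325,255,378,310))),('side',dict(A=(240,245,265,308),B=(180,275,233,315)))):
    d=np.load(n+'.npz'); P=d['P']; im=d['im'].astype(int)
    for k,(x0,y0,x1,y1) in boxes.items():
        p=P[y0:y1,x0:x1].reshape(-1,3); g=im[y0:y1,x0:x1].sum(-1).reshape(-1)
        m=p[:,2]>0.006; p=p[m]; g=g[m]; dk=g<150
        c=p[:,:2].mean(0); v=np.linalg.svd(p[:,:2]-c)[2][0]; t=(p[:,:2]-c)@v
        pc=p[dk][:,:2]; 
        if ((pc-c)@v).mean()>0: v=-v; t=-t
        print(n,k,'n',len(p),'len',np.ptp(t),'tip',c+v*t.max(),'end',c+v*t.min(),'dir',v, 'grip len',np.ptp((pc-c)@v),'gripc',pc.mean(0),'zmax',np.percentile(p[dk][:,2],[50,90]),'ztip',np.median(p[~dk][:,2]))
# raw height sanity around lift
d=np.load('top.npz');P=d['P']
print(np.median(P[250:330,100:250,2]))
c=cam('top'); save(c,'lift.png',(140,120,260,250),5)
E
```

```text
top A n 353 len 0.29359149322136896 tip [ 0.462  -0.0916] end [ 0.4674 -0.3852] dir [-0.0185  0.9998] grip len 0.08527249074777016 gripc [ 0.466 -0.329] zmax [0.02   0.0227] ztip 0.014719759090576929
top B n 225 len 0.3576223710611095 tip [ 0.2845 -0.4188] end [ 0.462  -0.1084] dir [-0.4963 -0.8681] grip len 0.06003684707279923 gripc [ 0.3623 -0.3079] zmax [0.0145 0.0182] ztip 0.010513670799806436
side A n 250 len 1.1562609408621902 tip [ 0.4721 -0.1163] end [ 0.4619 -1.2725] dir [0.0088 1.    ] grip len 0.08840926996930348 gripc [ 0.4686 -0.3412] zmax [0.0205 0.0235] ztip 0.015375102199134563
side B n 201 len 1.0199526666602245 tip [ 0.4502 -1.2741] end [ 0.3343 -0.2607] dir [ 0.1136 -0.9935] grip len 0.9855460068080676 gripc [ 0.3661 -0.327 ] zmax [0.0142 0.0182] ztip 0.010560754818959715
0.0005221116706442333
```

View pics/lift.png

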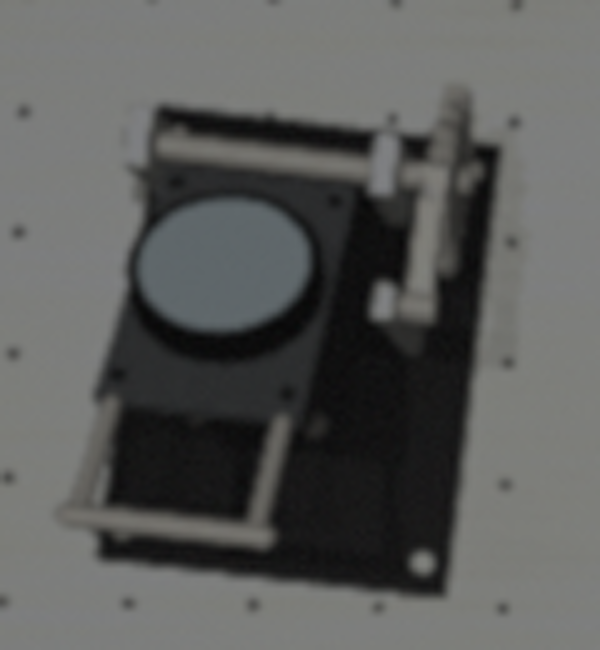

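The crop shows the base-plate corners at (160,108), (500,148), (445,595) and (100,557). The pawl bar runs from its pin at about (415,305) to its nose at about (435,175), and the bar runs from (60,513) to (270,540). A's grip measures 90 x 20 mm and B's 60 x 14 mm, so A is the rod.

```bash
cat >> h.py <<'E'
def ray(c,uv):
    f=c['f'];K=np.array([[f,0,c['cx']],[0,f,c['cy']],[0,0,1.]])
    n=cv2.undistortPoints(np.array(uv,float).reshape(-1,1,2),K,np.array([c['k1'],0,0,0,0.])).reshape(-1,2)
    d=np.c_[n,np.ones(len(n))]@c['R']; return -c['R'].T@c['t'],d
def onplane(c,uv,z):
    o,d=ray(c,uv); return o+d*((z-o[2])/d[:,2])[:,None]
def fit2(L,W):
    Lc,Wc=L-L.mean(0),W-W.mean(0)
    a=np.arctan2((Lc[:,0]*Wc[:,1]-Lc[:,1]*Wc[:,0]).sum(),(Lc*Wc).sum())
    R=np.array([[np.cos(a),-np.sin(a)],[np.sin(a),np.cos(a)]]); t=W.mean(0)-R@L.mean(0)
    return a,t,np.abs(L@R.T+t-W)
E
python3 - <<'E'
from h import *
np.set_printoptions(precision=4,suppress=True)
c=cam('top'); s=cam('side')
L=np.array([[.14,.085],[.14,-.125],[-.14,-.125],[-.14,.085]])
uv=np.array([[160,108],[500,148],[445,595],[100,557]])/5.+[140,120]-0.4
W=onplane(c,uv,.012)[:,:2]; a,t,r=fit2(L,W); print('top',a,t,r.max(1))
uv2=np.array([[347,306],[452,309],[358,262]])/1.4-.4
W2=onplane(s,uv2,.012)[:,:2]; a2,t2,r2=fit2(L[[2,1,3]],W2); print('side',a2,t2,r2.max(1))
R=np.array([[np.cos(a),-np.sin(a)],[np.sin(a),np.cos(a)]])
for n,cc in (('top',c),('side',s)):
    P=pts(cc); q=P.copy(); q[...,:2]=(P[...,:2]-t)@R
    x,y,z=q[...,0],q[...,1],q[...,2]
    m=(z>.03)&(abs(x)<.25)&(y>-.13)&(y<.1)&(z<.35); pp=q[m]
    b=pp[(abs(pp[:,1])<.035)&(pp[:,0]<-.02)]; 
    if len(b): 
        r=np.hypot(b[:,0]-.1,b[:,2]-.075); bb=b[(r>.235)&(r<.265)]; print(n,'bar',len(bb),np.median(bb,0),'tilt',np.median(np.arctan2(bb[:,2]-.075,.1-bb[:,0])))
    pw=pp[(pp[:,1]<-.095)&(pp[:,1]>-.115)&(pp[:,0]<.1)&(pp[:,0]>-.01)&(pp[:,2]>.12)]
    for x0 in np.arange(0,.1,.01):
        k=pw[abs(pw[:,0]-x0)<.005]
        if len(k): print(n,'pawl x%.2f'%x0,len(k),'y',np.median(k[:,1]),np.ptp(k[:,1]),'z',np.median(k[:,2]))
    wh=pp[(pp[:,0]>.04)&(pp[:,2]>.03)&(pp[:,1]<-.095)&(pp[:,2]<.125)]; print('wheel',len(wh),wh.min(0),wh.max(0),np.median(wh,0))
save(c,'rods.png',(270,215,400,315),5)
save(s,'lift_side.png',(230,130,350,230),6)
np.savez('lift.npz',a=a,t=t)
E
```

```text
top -0.09490481475296368 [0.6045 0.1456] [0.0024 0.0027 0.0027 0.0023]
side -0.12414841007809434 [0.6174 0.1354] [0.0027 0.006  0.0068]
top bar 131 [-0.1203 -0.0001  0.1988] tilt 0.5134582785438638
top pawl x0.01 30 y -0.10468720782993068 0.018021338411840906 z 0.14290828874663336
top pawl x0.02 23 y -0.10509305895623607 0.01867174738089411 z 0.14241864710303537
top pawl x0.03 22 y -0.10578493869321118 0.013058371602290161 z 0.14165304010970847
top pawl x0.04 19 y -0.10554133026911425 0.013287479539788927 z 0.1411839223702429
top pawl x0.05 19 y -0.10555908864432463 0.013231884563669777 z 0.14197272973947425
top pawl x0.06 21 y -0.10645923583444161 0.013148910380530704 z 0.141578358781549
top pawl x0.07 18 y -0.10528318552974718 0.01262922495552958 z 0.14263260583377668
top pawl x0.08 22 y -0.10622579375057489 0.01417129618632186 z 0.14211816248158665
top pawl x0.09 18 y -0.10673134536551676 0.012248878665507335 z 0.14233508275082352
wheel 196 [ 0.0468 -0.1182  0.0315] [ 0.1532 -0.0989  0.1247] [ 0.1079 -0.1108  0.0925]
side bar 33 [-0.1148 -0.0027  0.1999] tilt 0.5279094315664531
side pawl x0.01 9 y -0.108159087718303 0.017224585094808592 z 0.1378327369377143
side pawl x0.02 18 y -0.11114841330880051 0.014851697770501951 z 0.14358503004179923
side pawl x0.03 7 y -0.1088934193709567 0.008443362714639108 z 0.1408178832513409
side pawl x0.04 11 y -0.10786335890313656 0.009457769507398572 z 0.13800246114017126
side pawl x0.05 10 y -0.11150162223128715 0.010410960795954285 z 0.14204656351886463
side pawl x0.06 11 y -0.11086813784260179 0.010277413780172218 z 0.14229963062146014
side pawl x0.07 12 y -0.11007959133130449 0.013969846542244285 z 0.14092349731460807
side pawl x0.08 11 y -0.10766124021294406 0.016119027915295292 z 0.1400173726507422
side pawl x0.09 23 y -0.11017732603604538 0.01888438447253897 z 0.13495321500850888
wheel 507 [ 0.0519 -0.1217  0.031 ] [ 0.158  -0.0964  0.1246] [ 0.1043 -0.1105  0.0813]
```

View pics/rods.png

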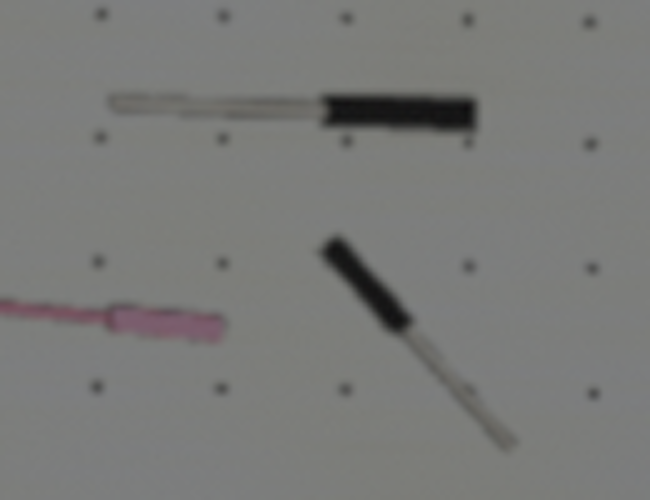

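View pics/lift_side.png

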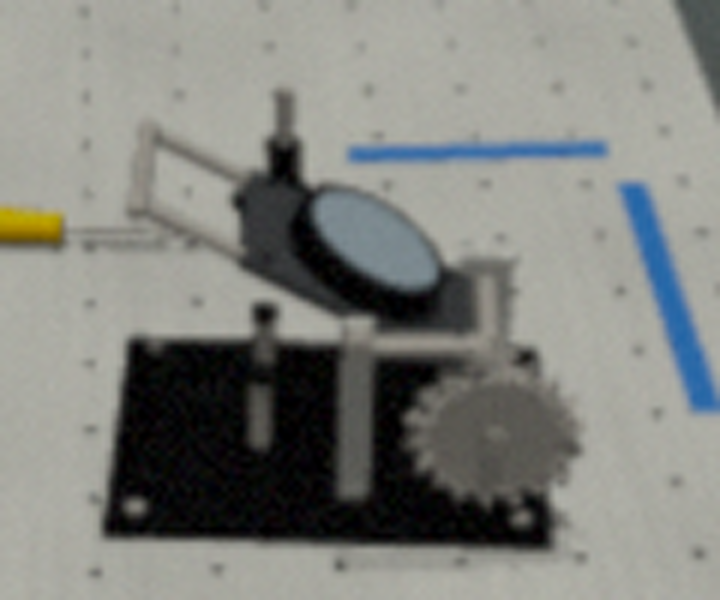

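Crop: rod A runs from its tip at (110,102) to its grip end at (475,114), and B is clearly smaller. Side crop: the pawl is level from about (360,335) to the nose at (490,345), with the wheel at (495,435) and an open gap below the pawl. The measured tilt is about 0.52. I'll move now, turning first and then going over the rod.

Emit:
servo_tool:
  series:
    - [[0,0,-0.25],[0,0,1],1]
    - [[0,0,-0.25],[0,0,1],1]
    - [[0,0,-0.25],[0,0,1],1]
    - [[0,0,-0.25],[0,0,1],1]
    - [[0,0,-0.25],[0,0,1],1]
    - [[0,0,-0.25],[0,0,1],1]
    - [[0,0,-0.25],[0,0,1],1]
    - [[0,0,0],[0,0,1],1]

```text
time: 1.1
tool_pos: [0.158, 0.6573, 0.3215]
tcp_rot: [-3.028, -0.823, -0.003]
wrist_force: [-0.9, -0.4, 0.5]
width: 0.999
```

Emit:
servo_tool:
  series:
    - [[0,0,0],[0,0,1],1]
    - [[0,0,0],[0,0,1],1]
    - [[0,0,0],[0,0,1],1]
    - [[0,0,0],[0,0,1],1]
    - [[0,0,0],[0,0,1],1]
    - [[0,0,0],[0,0,0.2],1]
    - [[0.8,0.8,0],[0,0,0],1]
    - [[0.8,0.8,0],[0,0,0],1]

```text
time: 1.9
tool_pos: [0.2292, 0.5865, 0.3183]
tcp_rot: [3.141, 0.032, 0.0]
wrist_force: [0.5, -0.4, 0.3]
width: 1.002
```

Emit:
servo_tool:
  series:
    - [[0.3,0.9,0],[0,0,0],1]
    - [[0.3,0.9,0],[0,0,0],1]
    - [[0.3,0.9,0],[0,0,0],1]
    - [[0.3,0.9,0],[0,0,0],1]
    - [[0.3,0.9,0],[0,0,0],1]
    - [[0.3,0.9,0],[0,0,0],1]
    - [[0.3,0.9,0],[0,0,0],1]
    - [[0.3,0.9,0],[0,0,0],1]

```text
time: 2.7
tool_pos: [0.355, 0.2268, 0.3191]
tcp_rot: [-3.141, -0.027, -0.002]
wrist_force: [1.1, 0.3, 0.4]
width: 1.0
```

Emit:
servo_tool:
  series:
    - [[0.3,0.9,0],[0,0,0],1]
    - [[0.3,0.9,0],[0,0,0],1]
    - [[0.3,0.9,0],[0,0,0],1]
    - [[0.3,0.9,0],[0,0,0],1]
    - [[0.3,0.9,0],[0,0,0],1]
    - [[0.3,0.9,0],[0,0,0],1]
    - [[0.2,0.9,0.2],[0,0,0],1]
    - [[0,0.9,0.4],[0,0,0],1]

```text
time: 3.5
tool_pos: [0.4622, -0.1325, 0.2906]
tcp_rot: [3.14, 0.026, 0.008]
wrist_force: [0.6, 0.4, -0.1]
width: 1.002
```

Emit:
servo_tool:
  series:
    - [[0,0.8,0.3],[0,0,0],1]
    - [[0,0.8,0.3],[0,0,0],1]
    - [[0,0.2,0.2],[0,0,0],1]
    - [[0,0,0],[0,0,0],1]

```text
time: 3.9
tool_pos: [0.4603, -0.2206, 0.2468]
tcp_rot: [-3.14, -0.021, 0.005]
wrist_force: [-0.6, -0.2, -0.7]
width: 0.998
```

```bash
cat > rod.py <<'E'
from h import *
np.set_printoptions(precision=4,suppress=True)
def meas(n,lo,hi):
    c=cam(n); P=pts(c); x,y,z=P[...,0],P[...,1],P[...,2]
    g=c['image'].astype(int).sum(-1)
    reg=(abs(x-.466)<.045)&(y<-.13)&(y>-.42)&(z>.005)&(z<.04)
    dk=reg&(g<140)&(z>.013); st=reg&~(g<140)&(z>.009)
    for nm,m in(('grip',dk),('all',reg)):
        p=P[m]
        if len(p)<20: continue
        r=cv2.minAreaRect((p[:,:2]*1e4).astype(np.float32)); print(n,nm,len(p),np.array(r[0])/1e4,np.array(r[1])/1e4,r[2],'z50/95',np.percentile(p[:,2],[5,50,95]))
    p=P[st]; print('steel mean',p.mean(0),p[:,1].min(),p[:,1].max()) if len(p) else 0
    return c
if __name__=='__main__':
    c=meas('wrist',0,0); print(c['s']['tool_pos'],c['s']['tcp_rot']); save(c,'w1.png'); meas('top',0,0)
E
python3 rod.py
```

```text
wrist grip 57 [ 0.4684 -0.3624] [0.0183 0.0098] 84.81060028076172 z50/95 [0.0206 0.0214 0.0227]
wrist all 1703 [ 0.4675 -0.2664] [0.2188 0.0199] 89.08202362060547 z50/95 [0.0129 0.0196 0.0223]
steel mean [ 0.4673 -0.2732  0.0182] -0.3759452870462268 -0.15706974245935446
[ 0.4603 -0.2206  0.2468] [-3.1395 -0.0207  0.0052]
top all 51 [ 0.4673 -0.1527] [0.0769 0.0556] 64.35262298583984 z50/95 [0.0053 0.0133 0.0174]
steel mean [ 0.4675 -0.1746  0.0139] -0.19672024748072106 -0.15741247549112314
```

View pics/w1.png

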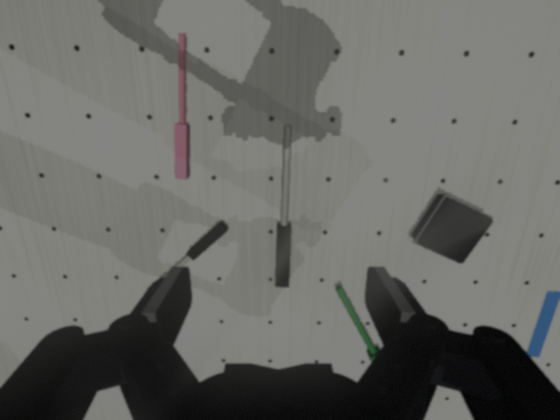

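The wrist view shows rod A from tip (287,125) to grip end (282,285). It is 219 mm long at x 0.468, y -0.376 to -0.157, with its top at z 0.021, which matches the text. The grip centre is at about (0.468, -0.331). I'll go down on it.

Emit:
servo_tool:
  series:
    - [[0.06,0.73,0.5],[0,0,0],0.6]
    - [[0.06,0.73,1],[0,0,0],0.6]
    - [[0,0.74,1],[0,0,0],0.6]
    - [[0,0,1],[0,0,0],0.6]
    - [[0,0,0.6],[0,0,0],0.6]
    - [[0,0,0.3],[0,0,0],0.6]
    - [[0,0,0],[0,0,0],0.6]
  grip_force: 70

```text
time: 4.7
tool_pos: [0.4679, -0.3135, 0.0469]
tcp_rot: [-3.139, -0.027, 0.004]
wrist_force: [-1.0, 0.2, 0.1]
width: 0.597
```

Emit:
servo_tool:
  series:
    - [[0,0.35,0.3],[0,0,0],0.6]
    - [[0,0,0.3],[0,0,0],0.6]
    - [[0,0,0.2],[0,0,0],0.6]
    - [[0,0,0.08],[0,0,0],0.6]
    - [[0,0,0],[0,0,0],0.6]
    - [[0,0,0],[0,0,0],0.6]

```text
time: 5.3
tool_pos: [0.469, -0.3328, 0.0047]
tcp_rot: [3.141, 0.024, 0.001]
wrist_force: [0.2, -0.4, -0.4]
width: 0.6
```

Emit:
servo_tool:
  series:
    - [[0,0,0.03],[0,0,0],0.6]
    - [[0,0,0],[0,0,0],0]
    - [[0,0,0],[0,0,0],0]
    - [[0,0,0],[0,0,0],0]
    - [[0,0,0],[0,0,0],0]
    - [[0,0,0],[0,0,0],0]
    - [[0,0,0],[0,0,0],0]

```text
time: 6.0
tool_pos: [0.4691, -0.3334, 0.0033]
tcp_rot: [3.141, 0.024, 0.001]
wrist_force: [0.2, -0.5, 5.3]
width: 0.217
```

Emit:
servo_tool:
  series:
    - [[0,0,-0.2],[0,0,0],0]
    - [[0,0,-0.6],[0,0,0],0]
    - [[0,0,-1],[0,0,0],0]
    - [[0,0,-1],[0,0,0.4],0]
    - [[0.6,-0.4,0],[0,0,0.4],0]
    - [[0.8,-0.6,0],[0,0,0.31],0]
    - [[0.8,-0.6,0],[0,0,0],0]
    - [[0,0,0],[0,0,0],0]

```text
time: 6.8
tool_pos: [0.588, -0.2569, 0.143]
tcp_rot: [-3.137, 0.144, -0.004]
wrist_force: [-0.3, -0.9, -3.0]
width: 0.216
```

```bash
cat > tip.py <<'E'
from h import *
np.set_printoptions(precision=4,suppress=True)
l=np.load('lift.npz'); a,t=float(l['a']),l['t']; RL=np.array([[np.cos(a),-np.sin(a)],[np.sin(a),np.cos(a)]])
def tolift(P):
    q=np.array(P,float); q[...,:2]=(q[...,:2]-t)@RL; return q
def run(save_=None):
    s=readout.read_state(); R=cv2.Rodrigues(np.array(s['tcp_rot']))[0]
    tp=np.array(s['tool_pos']); print('tcp',tp,'lift',tolift(tp),'x ang',np.arctan2(R[1,0],R[0,0])-a,'tilt',R[:,2],s['wrist_force'],s['width'])
    for n in('top','side','wrist'):
        c=cam(n); P=pts(c)
        # tool-frame coords relative to TCP; rod is along -tool y
        T=(P-tp)@R
        m=(abs(T[...,0])<.015)&(T[...,1]<-.05)&(T[...,1]>-.2)&(abs(T[...,2]+.007)<.03)
        p=tolift(P[m])
        if len(p)<8: print(n,'few',len(p)); continue
        A=np.c_[np.ones(len(p)),p[:,1]]
        fx=np.linalg.lstsq(A,p[:,0],rcond=None)[0]; fz=np.linalg.lstsq(A,p[:,2],rcond=None)[0]
        print(n,len(p),'y',np.percentile(p[:,1],[1,99]),'x at tip',fx@[1,p[:,1].max()],'slope',fx[1],'z(top surf) at tip',fz@[1,p[:,1].max()],'slope',fz[1])
        if save_ and n==save_[0]: save(c,*save_[1:])
if __name__=='__main__': run()
E
python3 tip.py
```

```text
tcp [ 0.588  -0.2569  0.143 ] lift [ 0.0217 -0.4023  0.143 ] x ang 0.0030967497468413624 tilt [ 0.0028  0.0012 -1.    ] [-0.3379 -0.9171 -2.9922] 0.21597113807322352
top 172 y [-0.3499 -0.2258] x at tip 0.02013470406018022 slope 0.005443340998203758 z(top surf) at tip 0.15310579492393395 slope -0.005159706798625882
side 8 y [-0.3474 -0.3363] x at tip 0.020059668715386537 slope -0.2345950847853494 z(top surf) at tip 0.1534589765656091 slope -0.11906972013424304
wrist 4174 y [-0.3514 -0.286 ] x at tip 0.01821063162148403 slope 0.009780327061163335 z(top surf) at tip 0.15371818257457762 slope -0.0011375165535984343
```

The rod is held level and square to the lift: tip at lift (0.020, -0.226), centre z about 0.148. Next I'll line it up with the gap and lower it.

Emit:
servo_tool:
  series:
    - [[0.26,0,0.3],[0,0,0],0]
    - [[0.26,0,0.4],[0,0,0],0]
    - [[0,-0.4,0],[0,0,0],0]
    - [[0,-0.4,0],[0,0,0],0]
    - [[0,0,0],[0,0,0],0]
    - [[0,0,0],[0,0,0],0]

```text
time: 7.55
tool_pos: [0.6133, -0.2225, 0.1087]
tcp_rot: [3.137, -0.149, 0.001]
wrist_force: [0.5, -1.2, -2.2]
width: 0.215
```

```bash
python3 tip.py
```

```text
tcp [ 0.6133 -0.2225  0.1087] lift [ 0.0436 -0.3656  0.1087] x ang 7.017243572073062e-05 tilt [ 0.0008 -0.0007 -1.    ] [ 0.4909 -1.2196 -2.1915] 0.21521456158989138
top 143 y [-0.2983 -0.1895] x at tip 0.042413480696362305 slope 0.006814251494728228 z(top surf) at tip 0.11840588489694918 slope -0.011449000394368785
side 9 y [-0.3134 -0.2984] x at tip 0.04891523634295173 slope 0.16276085067762905 z(top surf) at tip 0.11864120255544738 slope -0.24724397542813925
wrist 4260 y [-0.3147 -0.2476] x at tip 0.044772569029633794 slope 0.01152416147559889 z(top surf) at tip 0.12043479806337923 slope -0.0018215406105985814
```

Emit:
servo_tool:
  series:
    - [[0,-0.4,0],[0,0,0],0]
    - [[0,-0.4,0],[0,0,0],0]
    - [[0,-0.4,0],[0,0,0],0]
    - [[0,-0.4,0],[0,0,0],0]
    - [[0,-0.4,0],[0,0,0],0]
    - [[0,0,0],[0,0,0],0]
    - [[0,0,0],[0,0,0],0]

```text
time: 8.4
tool_pos: [0.6231, -0.123, 0.1079]
tcp_rot: [3.138, -0.149, 0.0]
wrist_force: [0.2, -0.1, -2.2]
width: 0.213
```

```bash
cat > pw.py <<'E'
from tip import *
# pawl angle estimate from depth: points near lift y -.105 above z .13
def pawl():
    for n in('top','side'):
        c=cam(n); q=tolift(pts(c)); m=(abs(q[...,1]+.105)<.012)&(q[...,2]>.128)&(abs(q[...,0]-.015)<.1)
        p=q[m]; d=p[:,[0,2]]-[.015,.136]; r=np.hypot(*d.T); k=(r>.02)&(r<.095)
        print('pawl',n,k.sum(),'ang',np.percentile(np.arctan2(d[k,1],d[k,0]),[5,50,95]),'rmax',r[k].max() if k.any() else 0)
if __name__=='__main__': run(); pawl()
E
python3 pw.py
```

```text
tcp [ 0.6231 -0.123   0.1079] lift [ 0.0439 -0.2656  0.1079] x ang 0.00022262592403320125 tilt [ 0.0001 -0.0004 -1.    ] [ 0.1929 -0.1311 -2.2027] 0.2129272878205271
top 169 y [-0.2144 -0.0893] x at tip 0.044740768158949555 slope 0.030538099933957223 z(top surf) at tip 0.13279745957824415 slope 0.16201679430233346
side 12 y [-0.2125 -0.1924] x at tip 0.04366856845024772 slope -0.2013015215996007 z(top surf) at tip 0.11983761555165054 slope -0.021087900147570057
wrist 4256 y [-0.2147 -0.1476] x at tip 0.04485429747327638 slope 0.012209133395417725 z(top surf) at tip 0.11950167323124872 slope -0.0022881083603297314
pawl top 124 ang [-0.0448  0.1205  0.2802] rmax 0.0862406770130315
pawl side 5 ang [-0.0728 -0.0479 -0.0067] rmax 0.09265428771032568
```

The tip is under the pawl: x 0.044, rod top at 0.1195 with the pawl underside at 0.131, and tip y -0.090. Now I'll flick along an arc about the pin.

Emit:
servo_tool:
  series:
    - [[0.06,0,-0.19],[0,0,0],0]
    - [[0.015,0,-0.15],[0,0,0],0]
    - [[0.015,0,-0.16],[0,0,0],0]
    - [[-0.02,0,-0.13],[0,0,0],0]
    - [[-0.06,0,-0.13],[0,0,0],0]
    - [[-0.08,0,-0.1],[0,0,0],0]
    - [[-0.09,0,-0.1],[0,0,0],0]

```text
time: 9.35
tool_pos: [0.6148, -0.1227, 0.1563]
tcp_rot: [-3.138, 0.151, -0.0]
wrist_force: [0.8, 0.1, -1.7]
width: 0.211
```

```bash
python3 pw.py
```

```text
tcp [ 0.6148 -0.1227  0.1563] lift [ 0.0356 -0.2661  0.1563] x ang -0.0011710045601137642 tilt [ 0.0003  0.     -1.    ] [ 0.8277  0.0593 -1.6553] 0.21141356814780576
top 152 y [-0.2138 -0.0876] x at tip 0.02937909311012094 slope -0.05111029235202515 z(top surf) at tip 0.17135332937545006 slope 0.048973899602588446
side 15 y [-0.2132 -0.1846] x at tip 0.03639324274761325 slope -0.053277501975112315 z(top surf) at tip 0.16750153177444696 slope -0.10363456671182851
wrist 4330 y [-0.2152 -0.1472] x at tip 0.036626166657307585 slope 0.012475217196764012 z(top surf) at tip 0.16848817945301303 slope -0.0016149597439451219
pawl top 131 ang [0.9926 1.2672 1.416 ] rmax 0.08541143084737812
pawl side 1 ang [-0.1046 -0.1046 -0.1046] rmax 0.07134976198155939
```

The pawl is riding up at about 1.2 rad, so I'll continue over the top.

Emit:
servo_tool:
  series:
    - [[-0.09,0,-0.06],[0,0,0],0]
    - [[-0.09,0,-0.05],[0,0,0],0]
    - [[-0.1,0,-0.03],[0,0,0],0]
    - [[-0.1,0,-0.02],[0,0,0],0]
    - [[-0.12,0,0],[0,0,0],0]
    - [[-0.1,0,0],[0,0,0],0]
    - [[0,0,0],[0,0,0],0]
    - [[0,0,0],[0,0,0],0]

```text
time: 10.4
tool_pos: [0.5851, -0.1199, 0.1637]
tcp_rot: [3.138, -0.151, 0.0]
wrist_force: [0.3, 0.9, -1.9]
width: 0.215
```

```bash
python3 pw.py
```

```text
tcp [ 0.5851 -0.1199  0.1637] lift [ 0.0058 -0.2661  0.1637] x ang -0.0011152621809900343 tilt [ 0.0001 -0.     -1.    ] [ 0.302   0.8579 -1.8862] 0.21521968868109995
top 193 y [-0.2142 -0.0822] x at tip 0.007424302235178889 slope 0.0384460359528278 z(top surf) at tip 0.15720930458881693 slope -0.18026982392376786
side 15 y [-0.2125 -0.1811] x at tip 0.010497677910973661 slope 0.029049071805455767 z(top surf) at tip 0.17366141201029145 slope -0.1188967736950537
wrist 4304 y [-0.2152 -0.1474] x at tip 0.006973572897759907 slope 0.011860824011787596 z(top surf) at tip 0.175500692213684 slope -0.0012063438754752202
pawl top 156 ang [1.722  2.4511 2.5703] rmax 0.08668814127698009
pawl side 23 ang [2.3174 2.427  2.575 ] rmax 0.09229373301334974
```

The pawl lies at about 2.5 rad, thrown back. I'll back the rod out and return it to its old place.

Emit:
servo_tool:
  series:
    - [[0,0,-0.3],[0,0,0],0]
    - [[0,0.6,0],[0,0,0],0]
    - [[0,0.9,0],[0,0,0],0]
    - [[0,0.9,0],[0,0,0],0]
    - [[-0.5,0.9,0],[0,0,0],0]
    - [[-0.5,0.9,0.4],[0,0,0],0]
    - [[-0.5,0.3,0.8],[0,0,0],0]
    - [[-0.4,0,0.8],[0,0,0],0]

```text
time: 11.45
tool_pos: [0.473, -0.3336, 0.0825]
tcp_rot: [3.134, -0.155, 0.007]
wrist_force: [0.0, -0.4, -2.0]
width: 0.212
```

Emit:
servo_tool:
  series:
    - [[0,0,0.6],[0,0,0],0]
    - [[0,0,0.5],[0,0,0],0]
    - [[0,0,0.2],[0,0,0],0]
    - [[0,0,0.12],[0,0,0],0]
    - [[0,0,0.05],[0,0,0],0]
    - [[0,0,0],[0,0,0],0]
    - [[0,0,0],[0,0,0],0]

```text
time: 12.15
tool_pos: [0.4739, -0.3302, 0.0086]
tcp_rot: [3.137, -0.15, 0.003]
wrist_force: [-0.1, -0.3, -2.4]
width: 0.218
```

Emit:
servo_tool:
  series:
    - [[0,0,0.05],[0,0,0],0]
    - [[0,0,0.03],[0,0,0],0]
    - [[0,0,0.02],[0,0,0],0]
    - [[0,0,0],[0,0,0],0]
    - [[0,0,0],[0,0,0],0]

```text
time: 12.65
tool_pos: [0.4731, -0.3298, 0.0033]
tcp_rot: [3.138, -0.151, 0.001]
wrist_force: [-1.8, 2.2, 5.7]
width: 0.213
```

Emit:
servo_tool:
  series:
    - [[0,0,0],[0,0,0],0.5]
    - [[0,0,0],[0,0,0],0.5]
    - [[0,0,0],[0,0,0],0.5]
    - [[0,0,-0.4],[0,0,0],0.5]
    - [[0,0,-1],[0,0,0],0.5]
    - [[0,0,-1],[0,0,0],0]
    - [[0,0,-1],[0,0,0],0]
    - [[0,0,-1],[0,0,0],0]

```text
time: 13.45
tool_pos: [0.4723, -0.3293, 0.2239]
tcp_rot: [-3.138, 0.151, 0.0]
wrist_force: [0.7, 0.0, 0.1]
width: 0.012
```

Emit:
servo_tool:
  series:
    - [[0,0,-1],[0,0,0],0]
    - [[0,0,-0.7],[0,0,0],0]
    - [[-0.2,-0.9,0],[0,0,0],0]
    - [[-0.2,-0.9,0],[0,0,0],0]
    - [[-0.2,-0.9,0],[0,0,0],0]
    - [[0,-0.9,0],[0,0,0],0]
    - [[0,-0.9,0],[0,0,0],0]
    - [[0,-0.9,0],[0,0,0],0]

```text
time: 14.25
tool_pos: [0.4684, -0.0563, 0.3072]
tcp_rot: [3.138, -0.152, 0.001]
wrist_force: [1.6, 0.3, -0.1]
width: -0.002
```

```bash
cat > st.py <<'E'
from pw import *
import sys
s=readout.read_state(); print('t',s['time'],'tcp lift',tolift(s['tool_pos']),s['wrist_force'],s['width'])
pawl()
for n in('top','side'):
    c=cam(n); P=pts(c); q=tolift(P)
    b=q[(abs(q[...,1])<.055)&(q[...,0]<-.02)&(q[...,2]>.05)]; r=np.hypot(b[:,0]-.1,b[:,2]-.075); b=b[(r>.24)&(r<.262)]
    if len(b): print(n,'bar',len(b),np.median(b,0),'tilt',np.median(np.arctan2(b[:,2]-.075,.1-b[:,0])))
    m=(abs(P[...,0]-.478)<.06)&(P[...,1]<-.13)&(P[...,1]>-.4)&(P[...,2]>.007)&(P[...,2]<.1); p=P[m]
    if len(p)>20:
        x0=cv2.minAreaRect((p[:,:2]*1e4).astype(np.float32)); print(n,'rod',len(p),np.array(x0[0])/1e4,np.array(x0[1])/1e4,x0[2],'z',np.percentile(p[:,2],[5,50,98]))
    if len(sys.argv)>1 and sys.argv[1]==n: save(c,sys.argv[2],sc=1.4)
E
python3 st.py top lay1.png
```

```text
t 14.25 tcp lift [-0.1164 -0.2139  0.3072] [ 1.5997  0.3104 -0.0968] -0.0015986495283061457
pawl top 16 ang [-0.0872  2.388   2.5557] rmax 0.08584717410716622
pawl side 78 ang [2.1408 2.4353 2.6172] rmax 0.09273004984748659
top bar 211 [-0.12    0.0015  0.1986] tilt 0.5124908613688474
top rod 350 [ 0.4793 -0.2826] [0.0781 0.2492] 11.047836303710938 z [0.0108 0.0173 0.0245]
side bar 40 [-0.1132 -0.0125  0.199 ] tilt 0.5274375239900145
side rod 250 [ 0.4843 -0.2583] [0.0922 0.2339] 1.4543694257736206 z [0.0093 0.0186 0.024 ]
```

View pics/lay1.png

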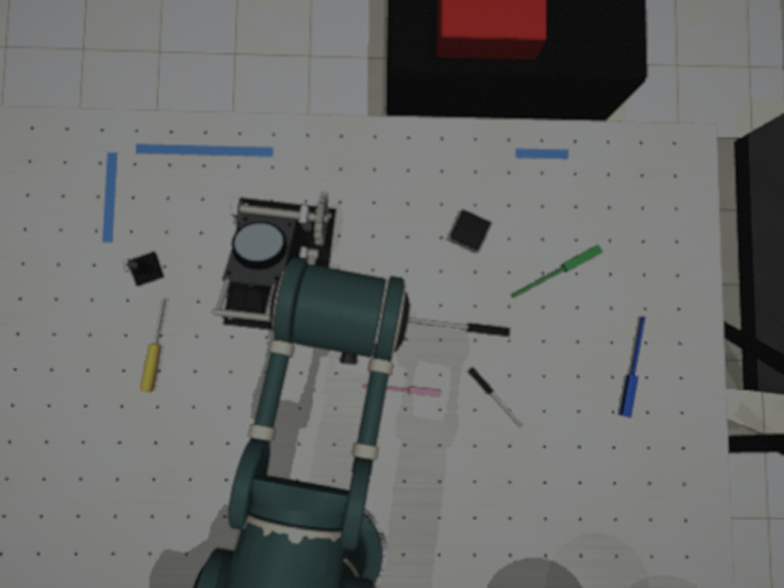

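The rod lies at (490,330), the pawl is thrown back and nothing else has moved. Next is the bar, with the fingers shut above its middle.

Emit:
servo_tool:
  series:
    - [[0,-1,0],[0,0,0],0]
    - [[0,-1,0],[0,0,0],0]
    - [[0,-1,0],[0,0,0],0]
    - [[0,-1,0],[0,0,0],0]
    - [[0,-0.3,0.4],[0,0,0],0]
    - [[0,0,0.5],[0,0,0],0]
    - [[0,0,0.5],[0,0,0],0]
    - [[0,0,0],[0,0,0],0]

```text
time: 15.25
tool_pos: [0.4871, 0.1541, 0.2328]
tcp_rot: [3.135, -0.153, -0.012]
wrist_force: [-1.0, 0.3, -0.1]
width: -0.0
```

```bash
python3 st.py
```

```text
t 15.25 tcp lift [-0.1177 -0.0026  0.2328] [-0.9515  0.2974 -0.0521] -2.3138687430291064e-05
pawl top 121 ang [2.3147 2.4833 2.5899] rmax 0.08825489957270118
pawl side 80 ang [2.0011 2.4297 2.5983] rmax 0.09316077234595704
top bar 116 [-0.1198 -0.0281  0.1985] tilt 0.5117408936085398
top rod 353 [ 0.4781 -0.2499] [0.245  0.0354] 83.80657196044922 z [0.0096 0.0178 0.024 ]
side bar 55 [-0.1141 -0.0085  0.2005] tilt 0.530290781387218
side rod 251 [ 0.4807 -0.2529] [0.1016 0.2438] 1.6765344142913818 z [0.0088 0.0186 0.0244]
```

Emit:
servo_tool:
  series:
    - [[0,0,0.3],[0,0,0],0]
    - [[0,0,0.16],[0,0,0],0]
    - [[0,0,0.12],[0,0,0],0]
    - [[-0.05,0,0.12],[0,0,0],0]
    - [[-0.06,0,0.12],[0,0,0],0]
    - [[-0.06,0,0.12],[0,0,0],0]
    - [[-0.06,0,0.12],[0,0,0],0]

```text
time: 16.15
tool_pos: [0.4779, 0.1572, 0.1843]
tcp_rot: [3.138, -0.15, 0.002]
wrist_force: [0.3, -1.5, 3.5]
width: 0.001
```

```bash
python3 st.py
```

```text
t 16.15 tcp lift [-0.1271 -0.0004  0.1843] [ 0.3456 -1.4821  3.4787] 0.0008480056248647632
pawl top 118 ang [2.3465 2.4781 2.5873] rmax 0.08601490503355741
pawl side 78 ang [-0.0496  2.4323  2.6269] rmax 0.08952649279974163
top bar 128 [-0.1261 -0.0244  0.1829] tilt 0.4429345549319518
top rod 345 [ 0.4508 -0.2609] [0.219  0.0721] 85.95062255859375 z [0.0108 0.0174 0.0245]
side bar 113 [-0.1167 -0.0105  0.2102] tilt 0.5553423055020018
side rod 246 [ 0.4621 -0.2533] [0.2342 0.0955] 75.12638092041016 z [0.0102 0.0184 0.024 ]
```

The plate follows, with 3.5 N on the bar.

Emit:
servo_tool:
  series:
    - [[-0.09,0,0.2],[0,0,0],0]
    - [[-0.08,0,0.2],[0,0,0],0]
    - [[-0.07,0,0.2],[0,0,0],0]
    - [[-0.06,0,0.2],[0,0,0],0]
    - [[-0.05,0,0.2],[0,0,0],0]
    - [[-0.04,0,0.2],[0,0,0],0]
    - [[-0.03,0,0.2],[0,0,0],0]
    - [[-0.01,0,0.15],[0,0,0],0]

```text
time: 17.15
tool_pos: [0.4555, 0.1592, 0.1053]
tcp_rot: [3.138, -0.151, -0.003]
wrist_force: [-0.9, 1.8, 3.4]
width: 0.001
```

Emit:
servo_tool:
  series:
    - [[-0.01,0,0.12],[0,0,0],0]
    - [[-0.01,0,0.1],[0,0,0],0]
    - [[0,0,0.08],[0,0,0],0]
    - [[0,0,0.05],[0,0,0],0]
    - [[0,0,0],[0,0,0],0]

```text
time: 17.65
tool_pos: [0.4553, 0.159, 0.0886]
tcp_rot: [3.137, -0.151, -0.001]
wrist_force: [0.6, 0.1, -0.0]
width: -0.001
```

Emit:
servo_tool:
  series:
    - [[0,0,0.06],[0,0,0],0]
    - [[0,0,0.05],[0,0,0],0]
    - [[0,0,0.04],[0,0,0],0]
    - [[0,0,0],[0,0,0],0]
    - [[0,0,0],[0,0,0],0]

```text
time: 18.15
tool_pos: [0.4556, 0.1594, 0.0815]
tcp_rot: [-3.138, 0.151, -0.0]
wrist_force: [0.2, -0.3, -0.3]
width: -0.002
```

Emit:
servo_tool:
  series:
    - [[0,0,0.03],[0,0,0],0]
    - [[0,0,0.03],[0,0,0],0]
    - [[0,0,0],[0,0,0],0]

```text
time: 18.45
tool_pos: [0.4558, 0.1594, 0.0805]
tcp_rot: [3.138, -0.151, 0.0]
wrist_force: [-5.6, -3.0, 14.5]
width: 0.001
```

```bash
python3 st.py side lay2.png
```

```text
t 18.45 tcp lift [-0.1493 -0.0003  0.0805] [-5.5892 -2.9974 14.51  ] 0.0014074321830675333
pawl top 121 ang [2.3261 2.4726 2.6019] rmax 0.09424794748005405
pawl side 75 ang [2.1955 2.4315 2.6055] rmax 0.08538941917239985
top bar 85 [-0.1492 -0.0291  0.0802] tilt 0.02080189388982917
top rod 349 [ 0.4813 -0.2629] [0.2182 0.0342] 79.08580780029297 z [0.0102 0.0177 0.0241]
side bar 191 [-0.1391 -0.0123  0.1489] tilt 0.29898426032179504
side rod 245 [ 0.4842 -0.2598] [0.0697 0.2566] 0.5690062642097473 z [0.0105 0.0183 0.0246]
```

View pics/lay2.png

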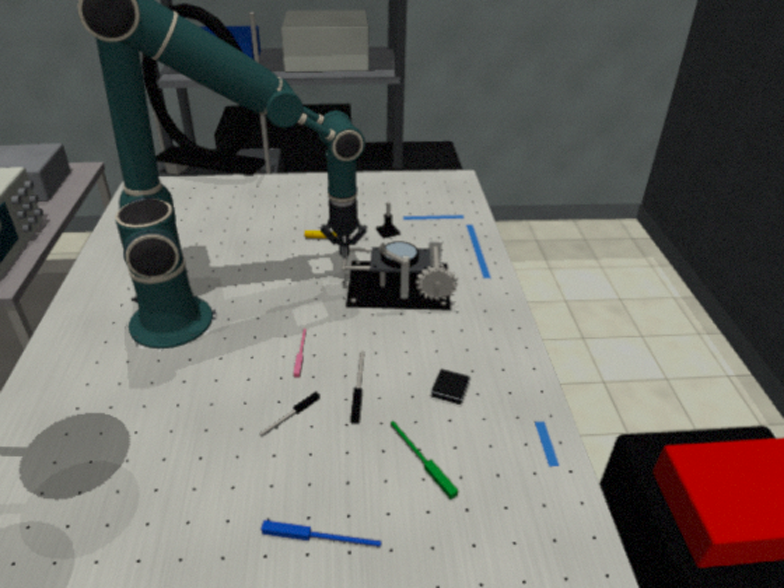

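The plate is level and firm on its rests: 14.5 N at z 0.0805, where a bar top of 0.081 was expected. I'll lift away.

Emit:
servo_tool:
  series:
    - [[0,0,-0.04],[0,0,0],0]
    - [[0,0,-0.3],[0,0,0],0]
    - [[0,0,-1],[0,0,0],0]
    - [[0,0,-1],[0,0,0],0]
    - [[0,0,-1],[0,0,0],0]
    - [[0,0,0],[0,0,0],0]
    - [[0,0,0],[0,0,0],0]
    - [[0,0,0],[0,0,0],0]

```text
time: 19.45
tool_pos: [0.4545, 0.1591, 0.2441]
tcp_rot: [3.137, -0.151, -0.004]
wrist_force: [0.0, -0.3, -0.2]
width: -0.003
```

```bash
python3 st.py
```

```text
t 19.45 tcp lift [-0.1506 -0.0007  0.2441] [ 0.0186 -0.2675 -0.1886] -0.0030402944637058474
pawl top 119 ang [2.3531 2.4719 2.5823] rmax 0.08385782830914068
pawl side 75 ang [2.2212 2.4382 2.6083] rmax 0.08518189642009112
top bar 137 [-0.1498 -0.0121  0.0803] tilt 0.02116302496806829
top rod 355 [ 0.4777 -0.2576] [0.229  0.0568] 89.67681884765625 z [0.0097 0.0172 0.024 ]
side bar 41 [-0.1451 -0.0032  0.0813] tilt 0.02603995489122682
side rod 251 [ 0.4645 -0.2528] [0.2452 0.087 ] 89.2833023071289 z [0.009  0.0185 0.0239]
```

```bash
python3 -c "
from workcell import order; print(order.finish_job())"
```

```text
the job is handed in; nothing more can be done
None
```

The job is done and handed in at about 19.5 s of the 72 s allowed; the hand-in gave no verdict.

I picked up the larger black-gripped rod (grip 90 x 20 mm, against 60 x 14 mm for its look-alike). With its tip I flicked the pawl up and over from below, then laid the rod back on the bench. Finally I lowered the mirror plate by pressing on its grab bar with closed fingers.

**Last checks:**
- **Pawl:** about 2.45 rad in both views, thrown back.
- **Plate:** the bar's top is at z 0.080–0.081, which matches level. It pushed back with about 14.5 N once down, so it is on its rests.
- **Rod:** it lies flat, with its upper surface at about 0.02–0.024 m.
- **Robot:** clear of everything, with no force at the wrist.
- **Bystanders:** the screwdriver, post and lens case look unmoved in the pictures.

**Readings that disagreed:**
- **Lift pose:** the side view's estimate differed from the top view's by about 1–2 cm, because it came from rough corner pixels. I used the top view, and the depth of the pawl and wheel agreed with it.
- **Tilt while pressing:** one side-view reading of 0.30 rad was a false match, probably on the fingers; it read normally once the arm was clear.

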